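# Snap the retaining cap onto the bracelet stand

### The job

The two bracelets on the little display post need locking on: pull the drawer of the small wooden counter unit right out to its stop, take the metal snap cap from it, and leave the drawer out. Set the cap open side down on the stud on top of the post and press it straight down until it clicks, then keep pressing so that it sits fully home on the post. Finish like that, with the robot still pressing the cap firmly down and not letting go; do not push the ring box, the folding magnifier or the glass dish away.

Things in the scene. Friction and masses are not known exactly. Their poses are not given: they have to be found in the camera images.
- cap_center (a point): Centre of the loose snap cap (70 g, plain aluminium), on its axis 17 mm above its underside and 17 mm below its top; its z axis points out of the closed top. It is round: a flange 54 mm in diameter and 5 mm thick at the bottom, above it a cylindrical grip 34 mm in diameter, 34 mm high in all. It is hollow from below, with an inward lip 21.4 mm wide at the mouth. It starts upright (closed top up) on the drawer's floor, inside the unit while the drawer is shut
- cap: The same snap cap; origin at the centre of its underside, z up through the closed top
- drawer (a joint): How far the drawer is pulled out, m: 0 shut, 0.12 at its stop; it starts shut or up to 15 mm ajar. It takes about 2 N to move and stays where it is left. The drawer is 139 mm wide and 125 mm long inside, its low side walls end 19 mm above the work surface, its floor lies 12 mm above it, its front reaches 52 mm up
- drawer_handle (a point): Middle of the drawer's handle, a level steel bar 10 mm thick and 80 mm long, 40 mm above the work surface and 45 mm in front of the drawer's front (40 mm free gap behind the bar). It moves with the drawer; its x axis points into the unit (the drawer pulls out along -x), y along the bar
- unit: The small wooden drawer unit, fixed: 150 mm deep, 174 mm wide, 62 mm high; origin at the centre of its underside; x axis from its front to its back
- stand: The bracelet stand, fixed: round wooden base 110 mm in diameter, an aluminium post 36 mm in diameter up to 54 mm above the work surface, with two grey bracelets round it (62 mm wide, top at 52 mm); origin at the centre of its underside. The stud on the post is 18.4 mm in diameter and 18.5 mm high with a tapered nose; four sprung balls in its side, 7.5 mm above its foot, stand out by about 4 mm
- stud_foot (a point): Centre of the post's flat top, where the stud rises, 54 mm above the work surface; z up. The cap's underside rests here when it is home (cap centre 17 mm above this point). On the way down the cap is stopped by the balls about 10 mm above home, takes some 10 N to pass them, then clicks down the last few mm; no turning is needed
- ring_box_mid (a point): Centre of a small closed cube-like ring box, 55x52x45 mm, a bystander
- magnifier_mid (a point): Centre of a small folding metal magnifier, 35x29x14 mm, a bystander
- dish_mid (a point): Centre of a white dish, 82 mm in diameter, 22 mm high, a bystander

How it is judged (in metres and radians):
On the way, in this order (a step that is already met when the one before it is completed fails the run):
1. the drawer is pulled out to its stop (value of joint drawer above 0.115 m), for 0.1 s.
2. the cap is lifted out of the drawer (height (world z) of cap_center above 0.06 m and contact force between any of the fingers, the arm and cap above 1 N), for 0.1 s.
3. the cap has clicked home and is still being pressed down (horizontal distance between cap_center and stud_foot below 0.003 m and z of cap_center in the frame of stud_foot below 0.019 m and angle between cap_center's own z axis and vertical below 0.08 rad and contact force between cap and stand above 3 N and contact force between any of the fingers, the arm and cap above 2 N), for 0.4 s.
At the end, for the whole second after the job is handed in: the cap sits home on the post (its underside within 2 mm of the post's top, centred within 3 mm, upright within 0.08 rad), the robot still presses it against the stand with more than 3 N, and the drawer is still out (more than 112 mm) (all of step 3 and value of joint drawer above 0.112 m); the arm keeps its last pose, push and grip.
It fails at once if the ring box is pushed more than 30 mm away (distance of ring_box_mid from where it was at the start of the episode above 0.03 m).
It fails at once if the magnifier is pushed more than 30 mm away (distance of magnifier_mid from where it was at the start of the episode above 0.03 m).
It fails at once if the dish is pushed more than 30 mm away (distance of dish_mid from where it was at the start of the episode above 0.03 m).
It also fails if it takes over 56 s, if anything falls off the work surface, if the arm or the gripper's body presses on something with over 40 N, if the wrist force passes 120 N, or if a joint passes its speed limit or range.

### The arm

A 7-joint arm with a two-finger parallel gripper is mounted at the origin on a cart in front of the work surface, level with it; the furniture and walls round the work are solid. World frame = base frame: x ahead of the robot, y to its left, z up, the work surface at z = 0. Lengths are in mm, angles in rad, forces in N, time in s.
With the tool pointing down it reaches from about 400 to 875 mm from the base axis. Payload 4.4 kg.
Tool frame: the origin (TCP) lies on the centre line of the jaws, within the pads' length; the fingertips stand 11 mm ahead of it and the grasp point (between the pads) lies 8 mm behind it (ctrl.tips_ahead is the distance from the TCP to the fingertips, in mm); z points along the fingers, y is the line along which they close (so a half turn about z gives the same grasp; the last joint's range is limited). The gripper opens to 85 mm and grips with 20 to 120 N. Pads are 22 mm wide; open, the fingers measure 114 mm over their backs; the gripper's body (76 mm by 85 mm) begins 54 mm behind the grasp point. The pads swing forward as they close: fully open they stand 13 mm farther back than shut.
Start: joints at [-0.066, 0.628, 0.038, 1.517, -0.027, 0.996, -0.02], TCP at [650.014, 0.027, 242.313] pointing down, gripper open.
Joint ranges: [-3.06, 3.06], [-0.37, 2.12], [-1.25, 1.32], [0.18, 2.47], [-1.1, 4.24], [0.23, 1.98], [-2.94, 2.94]. Speed limits (rad/s): [2.57, 2.57, 3.14, 3.14, 3.14, 3.14, 3.14].

### API

Orientations are given as [roll, pitch, yaw] about the fixed x, y, z axes, in that order (R = Rz(yaw) Ry(pitch) Rx(roll)).
In Python, from cell import ctrl, eyes, job gives the robot as it stands. The module is installed in compiled form; this text tells all that it offers.
- The arm moves only by the tool carry_out, never from a script. Its argument "moves" is a list of rows, each an object of numbers: "tx", "ty", "tz": the shift along the tool's x, y, z as a fraction of full scale; "twist": the turn about the tool's z as a fraction of full scale; "fingers": the opening, from 0 (shut) to 1 (fully open). In form: [{"tx": .., "ty": .., "tz": .., "twist": .., "fingers": ..}, ...]. A call has 1 to 12 rows; each row shifts and turns the commanded pose from where the row before left it, along the tool's axes as they then stand; what a row does not reach is not made up. Full scale, the value 1, is 0.3 m for a shift and pi rad for a turn. A row lasts 1/8 s, in which the tool goes at most 62.5 mm and 10.7 degrees, less where a joint would pass 70% of its speed; a pose out of reach is approached as far as the arm can. A call with a number of a shift or a turn outside -1 to 1 is refused whole. A call with a gripper value outside its range is refused whole. The fingers move at their own pace and stop on an object; the grip force is fixed at half the most. Time passes only in rows, so rows that do not move let the fingers close. It gives the time, the measured TCP pose, the force, the opening and the grip force at its end, in the units of the state.
- ctrl.read_state(): the state, without advancing time (a new reading comes with each control period).
- eyes.get_image(name): name is "scene" or "side" or "wrist"; returns a dict with "color" (400x640x3 uint8, blue, green, red), "fovy" (degrees; the focal length in pixels is half the picture's height over the tangent of half this angle, whatever the lens; pixels are square), "cx", "cy" (the principal point, pixels), "k1" (the pictures are not rectified: a ray, as slopes to the right and down, at radius r is drawn at 1 + k1 r^2 times it, then the intrinsics apply), "world_from_camera" (4x4, takes a point from camera to world coordinates). Camera axes: x right, y up, looking along -z (the intrinsics and any distortion apply to the point x, -y, -z); pixel columns grow to the right and rows downward; lengths in mm; the calibration is good to about 2 mm. A picture is of the moment at which its call begins. There is no depth.
- job.finish_job(): hands the job in; it is judged then, once.
The state is a dict: "clock": time; "qpos": joint angles; "qd": joint speeds; "tau": joint torques, N m; "eef_pos": TCP position; "tool_rot": TCP orientation; "force": force on the tool from outside, world axes, zero at the start; "torque": the same for the moment, N m; "width": finger opening in mm; "gripper_force": force on a finger pad.
Only numpy, scipy, OpenCV 4.12 (cv2) and the standard library are available. Lean on these libraries where they do the work, as an engineer would, in place of code of your own. Each camera call takes 0.05 s, during which the arm holds its last target. There are 200 camera calls.

## Working session

There is one attempt and no reset: what is moved stays moved. The work goes in short steps, Python scripts to look and compute and a tool call to move; the robot and the scene stay as the last step left them, time stands still between calls to the robot, and variables do not carry over. Pictures are saved under pics/ and viewed, at most 10 in all, crops included, and the job is handed in when it is done.

Besides the shell and the picture viewer there is one more tool, called after ">>>" by a JSON object that holds its "api" and its "payload". carry_out: Moves the arm, as the interface text tells. Its arguments: {"type":"object","properties":{"moves":{"type":"array","items":{"type":"object","properties":{"tx":{"type":"number","minimum":-1,"maximum":1},"ty":{"type":"number","minimum":-1,"maximum":1},"tz":{"type":"number","minimum":-1,"maximum":1},"twist":{"type":"number","minimum":-1,"maximum":1},"fingers":{"type":"number"}}}}},"required":["moves"]}

```bash
mkdir -p pics; cat > h.py <<'E'
import numpy as np, cv2
from cell import ctrl, eyes, job
def cast(im,u,v,z):
    "pixel -> world point on plane z (mm)"
    f=200/np.tan(np.radians(im["fovy"])/2) if True else 0
    d=np.array([(u-im["cx"])/f,(v-im["cy"])/f]); s=d.copy()
    for _ in range(20): s=d/(1+im["k1"]*(s@s))
    T=np.array(im["world_from_camera"]); r=T[:3,:3]@np.array([s[0],-s[1],-1]); o=T[:3,3]
    return o+r*(z-o[2])/r[2]
def proj(im,p):
    f=200/np.tan(np.radians(im["fovy"])/2)
    T=np.array(im["world_from_camera"]); c=T[:3,:3].T@(np.array(p,float)-T[:3,3])
    s=np.array([c[0],-c[1]])/-c[2]; s=s*(1+im["k1"]*(s@s))
    return s*f+[im["cx"],im["cy"]]
E
python3 - <<'E'
from h import *
for n in("scene","side","wrist"):
    im=eyes.get_image(n); cv2.imwrite(f"pics/{n}0.png",im["color"])
    print(n,im["fovy"],im["cx"],im["cy"],im["k1"],np.round(im["world_from_camera"],2).tolist())
s=ctrl.read_state(); print(s, ctrl.tips_ahead)
E
```

```text
scene 56.84108004955167 314.80687479686975 204.56466760942988 0.006106413429129642 [[-0.79, 0.45, -0.41, 196.45], [-0.61, -0.58, 0.54, 447.18], [0.0, 0.68, 0.73, 705.38], [0.0, 0.0, 0.0, 1.0]]
side 52.164118509384885 316.3730139746791 186.13522502522454 -0.09941379662366402 [[0.91, 0.18, -0.36, 174.63], [-0.4, 0.43, -0.81, -861.96], [0.01, 0.89, 0.46, 527.75], [0.0, 0.0, 0.0, 1.0]]
wrist 59.22831848328038 315.0820857322103 198.84367068125596 -0.04473440906080462 [[1.0, -0.0, 0.0, 649.39], [0.0, 0.95, 0.32, 81.59], [-0.0, -0.32, 0.95, 373.22], [0.0, 0.0, 0.0, 1.0]]
{'clock': 0.15, 'qpos': array([-0.06580216,  0.62910113,  0.03845095,  1.51813041, -0.0270102 ,
        0.99626724, -0.01999053]), 'qd': array([ 3.25491462e-06, -3.21972549e-03,  2.21679379e-03, -2.37570510e-03,
       -1.53470216e-03, -6.46810282e-04,  7.03854689e-04]), 'tau': array([ 2.19518879e-03, -5.63800478e+01,  1.22790758e+00, -1.93650573e+01,
        1.11919764e-02,  7.40401709e-03, -1.44664841e-05]), 'eef_pos': array([6.49559116e+02, 3.62460446e-02, 2.41623967e+02]), 'tool_rot': array([-3.14020413e+00, -3.11051934e-06,  1.57080052e+00]), 'force': array([ 0.42768056, -0.09621794, -0.02580383]), 'torque': array([ 0.00868672, -0.03433684,  0.02499167]), 'gripper_force': 0.0, 'width': 85.53141030590704} 11.0
```

View pics/scene0.png

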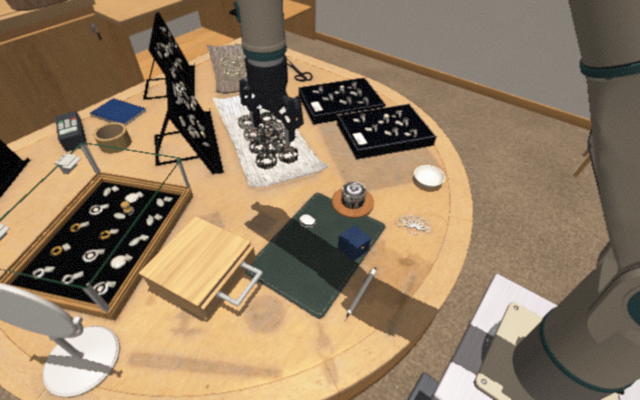

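View pics/wrist0.png

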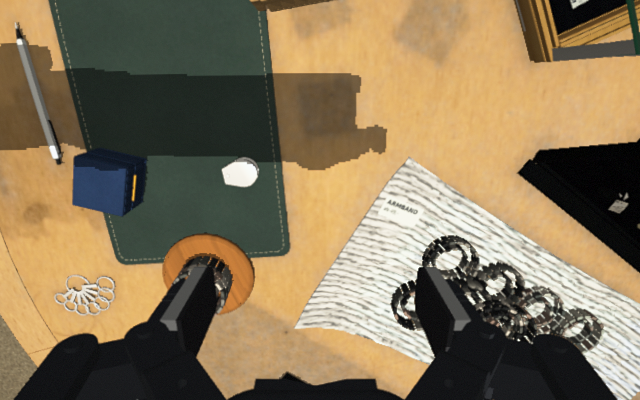

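The scene shows the unit (top about 142–252, 218–312), handle bar (~225–262, 268–304), stand (~353,197), ring box (354,242), magnifier (307,221) and dish (429,177). The wrist view shows the stand at (208,273), the box at (108,182) and the magnifier at (240,172). I'll zoom in on the scene next.

```bash
python3 - <<'E'
from h import *
c=cv2.imread("pics/scene0.png")[170:330,130:390]
cv2.imwrite("pics/crop0.png",cv2.resize(c,None,fx=3,fy=3,interpolation=cv2.INTER_CUBIC))
E
```

```text
(no output)
```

View pics/crop0.png

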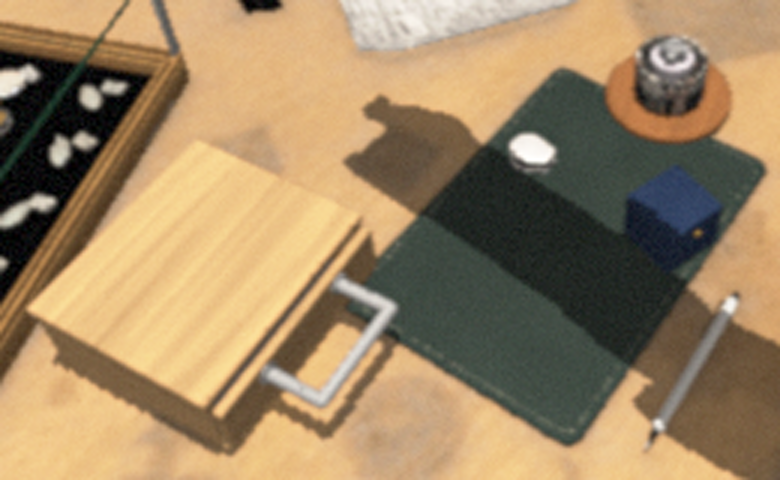

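View pics/side0.png

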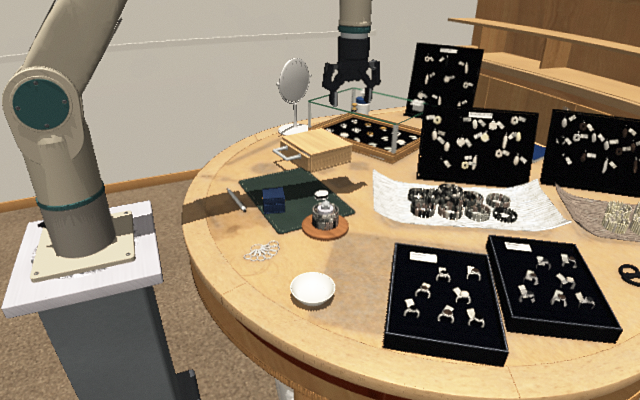

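The crop gives unit top corners at (140,275), (197,217), (250,242) and (199,305), and handle bar ends at (261,272) and (237,303). In the side view the stand is at (325,215) and the dish at (313,288).

```bash
python3 - <<'E'
from h import *
im=eyes.get_image("scene")
P=[cast(im,u,v,62)[:2] for u,v in[(140,275),(196.7,217.3),(250,242.3),(199.3,305)]]
print("unit",np.round(P,0).tolist(),"sides",[round(float(np.linalg.norm(P[i]-P[(i+1)%4]))) for i in range(4)],"centre",np.mean(P,0))
for i,j in((2,1),(3,0),(2,3),(1,0)): d=P[j]-P[i]; print(round(float(np.degrees(np.arctan2(d[1],d[0]))),1))
H=[cast(im,u,v,40)[:2] for u,v in[(261,271.7),(237.3,303.3)]]
print("handle",np.round(H,0).tolist(),np.linalg.norm(H[0]-H[1]),np.mean(H,0))
print("stand top(scene)",cast(im,130+675/3,170+60/3,72)); 
w=eyes.get_image("wrist")
hsv=cv2.cvtColor(w["color"],cv2.COLOR_BGR2HSV)
for n,z,uv in(("box",45,(108,170)),("mag",14,(240,172)),("stand base",8,(208,275))): print(n,cast(w,*uv,z))
sd=eyes.get_image("side"); print("dish",cast(sd,313,288,15),"stand side",cast(sd,321,196,72), cast(sd,326,226,8),"box",cast(sd,274,194,45))
print("scene box",cast(im,130+672/3,170+200/3,45),"dish",cast(im,429,177,15),"mag",cast(im,307,221,14),"base scene", cast(im,130+668/3,170+92/3,6))
print("case corner",cast(im,97,308,0),cast(im,188,190,20))
E
```

```text
unit [[718.0, 342.0], [748.0, 171.0], [601.0, 148.0], [573.0, 312.0]] sides [173, 149, 167, 148] centre [660.01246562 243.25395408]
9.2
11.4
99.9
100.1
handle [[543.0, 178.0], [530.0, 260.0]] 82.51347736839506 [536.14718085 219.07018915]
stand top(scene) [ 505.73791398 -117.83962845   72.        ]
box [ 4.46960754e+02 -1.97027029e-01  4.50000000e+01]
mag [569.77497479 -10.31577667  14.        ]
stand base [ 521.39225579 -138.14399212    8.        ]
dish [ 406.57422638 -334.69789375   15.        ] stand side [ 521.35208437 -114.918179     72.        ] [ 521.44817467 -145.2738715     8.        ] box [439.45542504 -16.8625589   45.        ]
scene box [438.24376989 -15.75595717  45.        ] dish [ 401.45012791 -335.78437793   15.        ] mag [567.36936684  -7.17182158  14.        ] base scene [ 520.98289453 -140.00662588    6.        ]
case corner [769.53689455 432.25808637   0.        ] [875.99065719 104.99349293  20.        ]
```

The sizes check out: unit 148–150 × 170 mm at yaw 10° centred on (660,243), handle at about (536,219), stand at about (521,-142). I'll move above the handle.

>>> {"api": "carry_out", "payload": {"moves": [{"tx":0.146,"ty":-0.076,"tz":0.06,"twist":0,"fingers":0.5},{"tx":0.146,"ty":-0.076,"tz":0.06,"twist":0,"fingers":0.5},{"tx":0.146,"ty":-0.076,"tz":0.06,"twist":0,"fingers":0.5},{"tx":0.146,"ty":-0.076,"tz":0.06,"twist":0,"fingers":0.5},{"tx":0.146,"ty":-0.076,"tz":0.06,"twist":0,"fingers":0.5},{"twist":-0.0556,"fingers":0.5},{"fingers":0.5},{"fingers":0.5}]}}

```text
validation failed for argument at $.mo...
```

```bash
python3 - <<'E'
from h import *
w=eyes.get_image("wrist"); cv2.imwrite("pics/w1.png",w["color"]); s=ctrl.read_state(); print(s["eef_pos"],s["tool_rot"],s["width"])
E
```

```text
[6.49901866e+02 5.32334968e-02 2.42094465e+02] [-3.14121449e+00 -3.41830932e-05  1.57078008e+00] 85.24571533877595
```

View pics/w1.png

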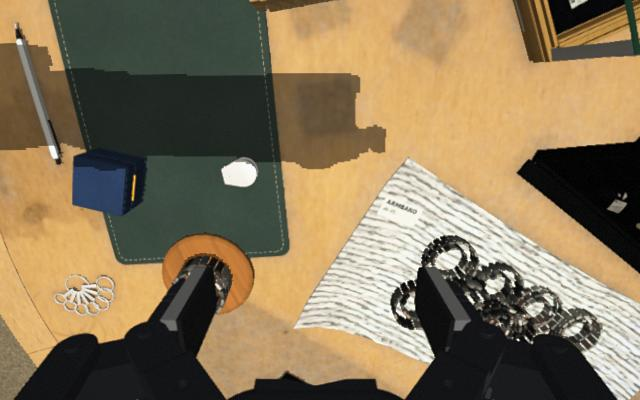

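The move was refused, probably because every row needs all the keys, so this picture is the same view as before.

>>> {"api": "carry_out", "payload": {"moves": [{"tx":0.146,"ty":-0.076,"tz":0.06,"twist":0,"fingers":0.5},{"tx":0.146,"ty":-0.076,"tz":0.06,"twist":0,"fingers":0.5},{"tx":0.146,"ty":-0.076,"tz":0.06,"twist":0,"fingers":0.5},{"tx":0.146,"ty":-0.076,"tz":0.06,"twist":0,"fingers":0.5},{"tx":0.146,"ty":-0.076,"tz":0.06,"twist":0,"fingers":0.5},{"tx":0,"ty":0,"tz":0,"twist":-0.0556,"fingers":0.5},{"tx":0,"ty":0,"tz":0,"twist":0,"fingers":0.5},{"tx":0,"ty":0,"tz":0,"twist":0,"fingers":0.5}]}}

```text
clock: 1.35
eef_pos: [536.8, 218.0, 152.6]
tool_rot: [3.141, 0.0, 1.741]
force: [0.1, 0.3, 0.5]
width: 42.5
gripper_force: 0.0
```

```bash
python3 - <<'E'
from h import *
w=eyes.get_image("wrist"); cv2.imwrite("pics/w1.png",w["color"])
for p in((536,219,45),(586,230,52),(660,243,62)): print(proj(w,p))
E
```

```text
[314.8752407  198.15290049]
[388.1452415  198.18994372]
[501.05452019 202.60041895]
```

View pics/w1.png

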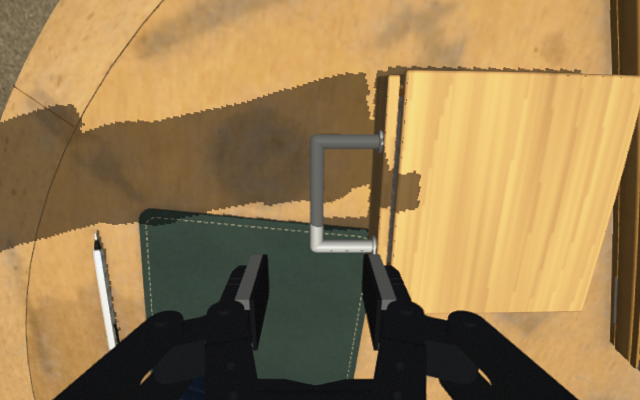

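The wrist picture shows the bar at u=317, v 137–248, parallel to the fingers and about 4 mm off in tool x. The fingers will straddle it with room at the front. Descending and gripping.

>>> {"api": "carry_out", "payload": {"moves": [{"tx":0.013,"ty":0.003,"tz":0.077,"twist":0,"fingers":0.5},{"tx":0,"ty":0,"tz":0.077,"twist":0,"fingers":0.5},{"tx":0,"ty":0,"tz":0.077,"twist":0,"fingers":0.5},{"tx":0,"ty":0,"tz":0.077,"twist":0,"fingers":0.5},{"tx":0,"ty":0,"tz":0.077,"twist":0,"fingers":0.5},{"tx":0,"ty":0,"tz":0,"twist":0,"fingers":0.5},{"tx":0,"ty":0,"tz":0,"twist":0,"fingers":0},{"tx":0,"ty":0,"tz":0,"twist":0,"fingers":0},{"tx":0,"ty":0,"tz":0,"twist":0,"fingers":0},{"tx":0,"ty":0,"tz":0,"twist":0,"fingers":0},{"tx":0,"ty":0,"tz":0,"twist":0,"fingers":0}]}}

```text
clock: 2.78
eef_pos: [537.1, 223.2, 38.1]
tool_rot: [3.139, -0.0, 1.745]
force: [-0.4, 0.0, 7.0]
width: 7.6
gripper_force: 58.8
```

>>> {"api": "carry_out", "payload": {"moves": [{"tx":0,"ty":-0.04,"tz":0,"twist":0,"fingers":0},{"tx":0,"ty":-0.04,"tz":0,"twist":0,"fingers":0},{"tx":0,"ty":-0.04,"tz":0,"twist":0,"fingers":0},{"tx":0,"ty":-0.04,"tz":0,"twist":0,"fingers":0},{"tx":0,"ty":-0.04,"tz":0,"twist":0,"fingers":0},{"tx":0,"ty":-0.04,"tz":0,"twist":0,"fingers":0},{"tx":0,"ty":-0.04,"tz":0,"twist":0,"fingers":0},{"tx":0,"ty":-0.04,"tz":0,"twist":0,"fingers":0},{"tx":0,"ty":-0.04,"tz":0,"twist":0,"fingers":0},{"tx":0,"ty":0,"tz":0,"twist":0,"fingers":0}]}}

```text
clock: 4.03
eef_pos: [428.7, 204.9, 38.0]
tool_rot: [3.141, -0.001, 1.746]
force: [-2.5, 1.1, 12.0]
width: 7.3
gripper_force: 60.1
```

Moved 110 mm; now on to the stop.

>>> {"api": "carry_out", "payload": {"moves": [{"tx":0,"ty":-0.013,"tz":0,"twist":0,"fingers":0},{"tx":0,"ty":-0.013,"tz":0,"twist":0,"fingers":0},{"tx":0,"ty":-0.01,"tz":0,"twist":0,"fingers":0},{"tx":0,"ty":0,"tz":0,"twist":0,"fingers":0},{"tx":0,"ty":0,"tz":0,"twist":0,"fingers":0}]}}

```text
clock: 4.65
eef_pos: [425.6, 204.4, 38.1]
tool_rot: [3.132, -0.002, 1.744]
force: [14.1, 3.6, -4.6]
width: 7.7
gripper_force: 59.0
```

>>> {"api": "carry_out", "payload": {"moves": [{"tx":0,"ty":0.025,"tz":0,"twist":0,"fingers":0},{"tx":0,"ty":0,"tz":0,"twist":0,"fingers":0.5},{"tx":0,"ty":0,"tz":0,"twist":0,"fingers":0.5},{"tx":0,"ty":0,"tz":0,"twist":0,"fingers":0.5},{"tx":0,"ty":0,"tz":-0.1,"twist":0,"fingers":0.5},{"tx":0,"ty":0,"tz":-0.15,"twist":0,"fingers":0.5},{"tx":0,"ty":0,"tz":-0.15,"twist":0,"fingers":0.7},{"tx":-0.07,"ty":0.13,"tz":-0.1,"twist":0,"fingers":0.7},{"tx":-0.07,"ty":0.13,"tz":0,"twist":0,"fingers":0.7},{"tx":0,"ty":0,"tz":0,"twist":0,"fingers":0.7}]}}

```text
clock: 5.9
eef_pos: [513.7, 173.7, 187.0]
tool_rot: [3.139, 0.001, 1.741]
force: [-0.2, -0.9, -0.5]
width: 59.8
gripper_force: 0.0
```

```bash
python3 - <<'E'
from h import *
w=eyes.get_image("wrist"); cv2.imwrite("pics/w2.png",w["color"]); s=ctrl.read_state(); print(s["eef_pos"],s["force"],s["width"])
for p in((426,204,45),(470,212,52)): print(proj(w,p))
E
```

```text
[510.97050662 174.78169447 186.37314011] [-0.37128212  0.86484426 -0.91424885] 60.10979290923061
[210.40813134 130.66874157]
[266.8428445  131.17265972]
```

View pics/w2.png

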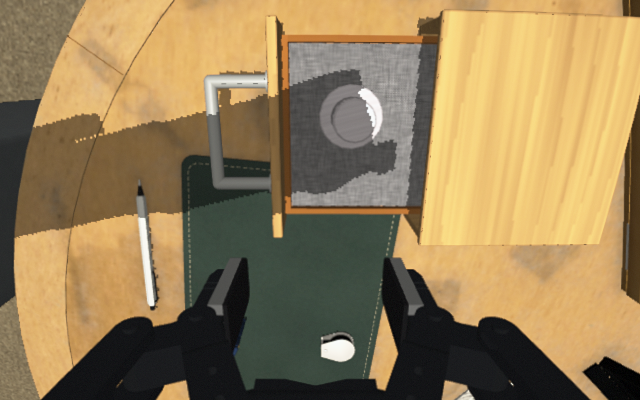

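The drawer is out; the cap's flange is centred near (351,116) in this view, with its closed top near (355,117).

```bash
python3 - <<'E'
from h import *
w=eyes.get_image("wrist"); s=ctrl.read_state()
g=cv2.cvtColor(w["color"],cv2.COLOR_BGR2GRAY)
p=cast(w,351.5,116.5,16); print("flange",p, np.linalg.norm(cast(w,320,116.5,16)-cast(w,383,116.5,16)))
print("top",cast(w,356,117,46))
e=s["eef_pos"]; y=s["tool_rot"][2]-np.pi/2
d=p-e; c,sn=np.cos(y),np.sin(y)
print("ty",d[0]*c+d[1]*sn,"tx",-d[0]*sn+d[1]*c, e)
for r in(-27,27):
    for k in(0,1): print(proj(w,p+r*np.array([c,sn,0]) if k else p+r*np.array([-sn,c,0])))
c4=cv2.resize(w["color"][60:170,290:430],None,fx=5,fy=5,interpolation=cv2.INTER_CUBIC); cv2.imwrite("pics/w2c.png",c4)
E
```

```text
flange [531.42135416 231.76538041  16.        ] 53.106367775391625
top [531.40750149 234.32496122  46.        ]
ty 31.270626342499284 tx 51.57322154237412 [509.56198029 175.55313063 186.11488171]
[350.54771732 148.2719432 ]
[319.43626919 116.48699261]
[352.47603192  83.01192863]
[383.49159892 116.57481395]
```

View pics/w2c.png

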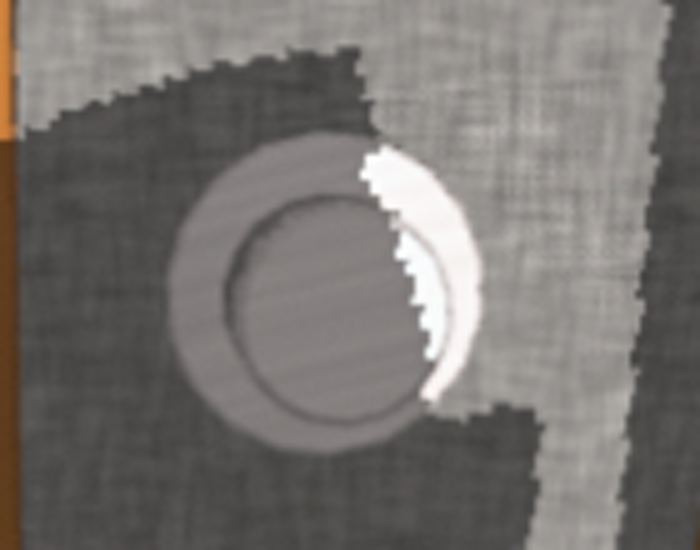

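The tighter crop puts the flange centre at (355,118.5) and the top at (357.7,121.8), measured with the arm settled. The goal is therefore about ty +34, tx +50 mm.

>>> {"api": "carry_out", "payload": {"moves": [{"tx":0.083,"ty":0.057,"tz":0,"twist":0,"fingers":0.65},{"tx":0.083,"ty":0.057,"tz":0,"twist":0,"fingers":0.65},{"tx":0,"ty":0,"tz":0.13,"twist":0,"fingers":0.65},{"tx":0,"ty":0,"tz":0.12,"twist":0,"fingers":0.65},{"tx":0,"ty":0,"tz":0,"twist":0,"fingers":0.65},{"tx":0,"ty":0,"tz":0,"twist":0,"fingers":0.65},{"tx":0,"ty":0,"tz":0,"twist":0,"fingers":0.65}]}}

```text
clock: 6.88
eef_pos: [536.5, 231.5, 113.4]
tool_rot: [3.139, -0.001, 1.746]
force: [0.4, -1.0, 1.0]
width: 55.5
gripper_force: 0.0
```

```bash
python3 - <<'E'
from h import *
w=eyes.get_image("wrist"); cv2.imwrite("pics/w3.png",w["color"]); s=ctrl.read_state(); e=s["eef_pos"]; print(e,s["tool_rot"],s["width"])
sc=eyes.get_image("scene"); cv2.imwrite("pics/s3.png",sc["color"])
W=np.array(w["world_from_camera"]); print(W[:3,3]-e)
for im,(u,v) in((w,(0,0)),): print(proj(w,[531.5,233,46]),proj(w,[e[0],e[1],46]))
E
```

```text
[536.49354948 231.33993983 113.35309451] [ 3.13908709e+00 -7.59671790e-04  1.74552031e+00] 55.514246171422776
[-15.00234131  80.2668232  131.87409504]
[308.07631806 217.44779402] [315.67674037 221.26370526]
```

View pics/w3.png

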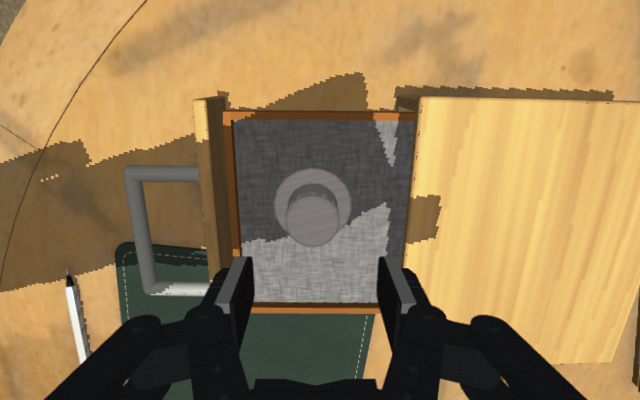

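The cap's top is centred at (312.5,219), against the jaw centre at (315.7,221). A correction of ty −2, tx +1.4 mm will do, then I descend and grip.

>>> {"api": "carry_out", "payload": {"moves": [{"tx":0.005,"ty":-0.007,"tz":0.06,"twist":0,"fingers":0.65},{"tx":0,"ty":0,"tz":0.06,"twist":0,"fingers":0.65},{"tx":0,"ty":0,"tz":0.06,"twist":0,"fingers":0.65},{"tx":0,"ty":0,"tz":0.05,"twist":0,"fingers":0.65},{"tx":0,"ty":0,"tz":0.03,"twist":0,"fingers":0.65},{"tx":0,"ty":0,"tz":0,"twist":0,"fingers":0.65},{"tx":0,"ty":0,"tz":0,"twist":0,"fingers":0},{"tx":0,"ty":0,"tz":0,"twist":0,"fingers":0},{"tx":0,"ty":0,"tz":0,"twist":0,"fingers":0},{"tx":0,"ty":0,"tz":0,"twist":0,"fingers":0},{"tx":0,"ty":0,"tz":0,"twist":0,"fingers":0}]}}

```text
clock: 8.35
eef_pos: [534.1, 232.3, 34.6]
tool_rot: [3.14, -0.0, 1.745]
force: [-0.1, -0.9, 5.8]
width: 32.1
gripper_force: 60.2
```

>>> {"api": "carry_out", "payload": {"moves": [{"tx":0,"ty":0,"tz":-0.06,"twist":0,"fingers":0},{"tx":0,"ty":0,"tz":-0.1,"twist":0,"fingers":0},{"tx":0,"ty":0,"tz":-0.12,"twist":0,"fingers":0},{"tx":0,"ty":0,"tz":-0.12,"twist":0,"fingers":0},{"tx":0,"ty":0,"tz":-0.04,"twist":0.0278,"fingers":0},{"tx":0,"ty":0,"tz":0,"twist":0.0278,"fingers":0},{"tx":0,"ty":0,"tz":0,"twist":0,"fingers":0}]}}

```text
clock: 9.22
eef_pos: [533.2, 232.0, 166.7]
tool_rot: [3.141, -0.0, 1.572]
force: [0.4, 0.2, -1.2]
width: 32.4
gripper_force: 59.7
```

>>> {"api": "carry_out", "payload": {"moves": [{"tx":-0.08,"ty":0,"tz":0,"twist":0,"fingers":0},{"tx":-0.14,"ty":0,"tz":0,"twist":0,"fingers":0},{"tx":-0.15,"ty":-0.01,"tz":0,"twist":0,"fingers":0},{"tx":-0.15,"ty":-0.01,"tz":0,"twist":0,"fingers":0},{"tx":-0.15,"ty":-0.01,"tz":0,"twist":0,"fingers":0},{"tx":-0.15,"ty":-0.01,"tz":0,"twist":0,"fingers":0},{"tx":-0.15,"ty":0,"tz":0,"twist":0,"fingers":0},{"tx":-0.15,"ty":0,"tz":0,"twist":0,"fingers":0},{"tx":-0.15,"ty":0,"tz":0,"twist":0,"fingers":0},{"tx":-0.15,"ty":0,"tz":0,"twist":0,"fingers":0},{"tx":-0.08,"ty":0,"tz":0,"twist":0,"fingers":0},{"tx":0,"ty":0,"tz":0,"twist":0,"fingers":0}]}}

```text
clock: 10.72
eef_pos: [520.6, -220.6, 165.7]
tool_rot: [-3.141, 0.001, 1.568]
force: [-0.3, -0.1, -0.6]
width: 32.5
gripper_force: 59.7
```

>>> {"api": "carry_out", "payload": {"moves": [{"tx":0,"ty":0,"tz":0,"twist":0,"fingers":0},{"tx":0,"ty":0,"tz":0,"twist":0,"fingers":0},{"tx":0,"ty":0,"tz":0,"twist":0,"fingers":0},{"tx":0,"ty":0,"tz":0,"twist":0,"fingers":0}]}}

```text
clock: 11.22
eef_pos: [521.5, -217.4, 165.8]
tool_rot: [-3.142, -0.0, 1.572]
force: [-0.0, -0.1, -1.4]
width: 32.1
gripper_force: 59.7
```

```bash
python3 - <<'E'
from h import *
w=eyes.get_image("wrist"); s=ctrl.read_state(); e=s["eef_pos"]; print(e)
cv2.imwrite("pics/w4.png",w["color"])
a=proj(w,(521,-142,72)); b=proj(w,e+[0,0,11.4]); f=proj(w,e+[0,0,-18]); print(a,b,f)
def crop(c,k,W,H):
    x,y=[int(round(t)) for t in c]; x0=max(0,x-W//2); y0=max(0,y-H//2); x0=min(x0,640-W); y0=min(y0,400-H); print("origin",x0,y0,"scale",k)
    return cv2.resize(w["color"][y0:y0+H,x0:x0+W],None,fx=k,fy=k,interpolation=cv2.INTER_CUBIC)
cv2.imwrite("pics/m4.png",np.hstack([crop(a,4,100,150),crop((b[0],330),4,100,150)]))
E
```

```text
[ 521.55743342 -217.59217318  165.86300053]
[315.04817623  90.80998803] [315.85190488 295.9913615 ] [315.76774588 260.35702725]
origin 265 16 scale 4
origin 266 250 scale 4
```

View pics/m4.png

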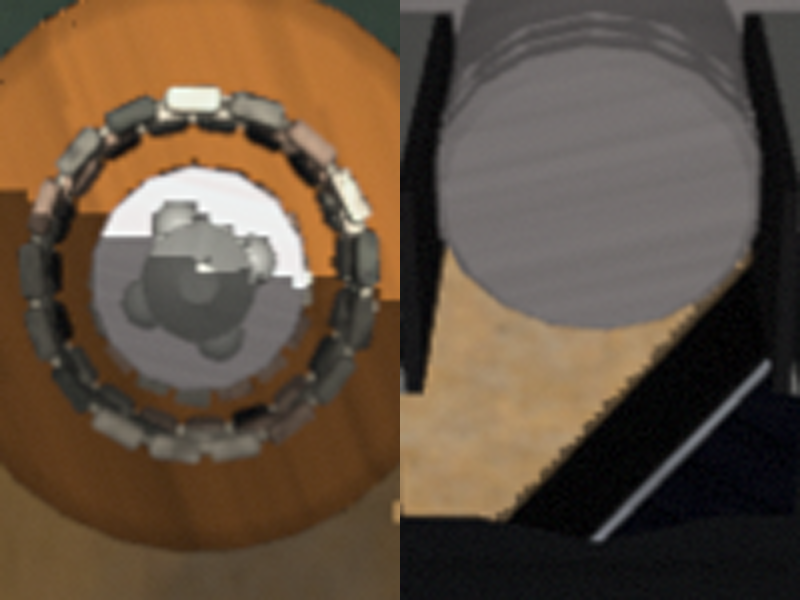

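Left panel: the post top is centred at (315,85.4) and the stud nose at about (315,88.5). Right panel: the held cap's top is centred at (316,296.6), sitting square in the jaws.

```bash
python3 - <<'E'
from h import *
w=eyes.get_image("wrist"); s=ctrl.read_state(); e=s["eef_pos"]
print("e",e,s["tool_rot"])
P=cast(w,315,85.4,54); S=cast(w,315,88.5,72.5); z=e[2]+11.4
C=cast(w,316,296.6,z); print("post",P,np.linalg.norm(cast(w,288,85.4,54)-cast(w,342,85.4,54)),"nose",S,"cap",C,np.linalg.norm(cast(w,276,296.6,z)-cast(w,356,296.6,z)))
for zz in(z-3,z+3): print(cast(w,316,296.6,zz))
# check with scene & side: base disc centre from orange mask
for n in("scene","side"):
    im=eyes.get_image(n); h=cv2.cvtColor(im["color"],cv2.COLOR_BGR2HSV)
    u,v=proj(im,(521,-142,30)); m=cv2.inRange(h,(5,150,90),(14,255,255)); k=np.zeros_like(m); cv2.circle(k,(int(u),int(v)),40,255,-1); m&=k
    pts=cv2.findNonZero(m); (c,ax,an)=cv2.fitEllipse(cv2.convexHull(pts)); print(n,c,ax,cast(im,*c,8))
E
```

```text
e [ 521.48149085 -217.75520716  165.83989257] [-3.14158634e+00 -3.21845534e-05  1.57126320e+00]
post [ 520.93557749 -139.22301331   54.        ] 35.74343498475665 nose [ 520.95510658 -140.80791876   72.5       ] cap [ 521.58071929 -218.06593139  177.23989257] 32.02667902942929
[ 521.59140452 -220.11009777  174.23989257]
[ 521.57003407 -216.02176501  180.23989257]
scene (352.07232666015625, 202.25718688964844) (28.070632934570312, 40.751548767089844) [ 518.11153731 -132.64564839    8.        ]
side (324.6910095214844, 225.9878387451172) (27.96971893310547, 45.45882034301758) [ 518.67340101 -144.04492545    8.        ]
```

```bash
python3 - <<'E'
from h import *
w=eyes.get_image("wrist"); e=ctrl.read_state()["eef_pos"]; print(e)
for dz in(4,8,11.4,14):
    a=cast(w,316,261.25,e[2]+dz); b=cast(w,316,332,e[2]+dz); print(dz,a-e,b-e,"dia",a[1]-b[1],"mid",(a+b)[1]/2-e[1])
E
```

```text
[ 521.39824366 -218.00398515  165.79898048]
4 [ 0.09182577 11.48667938  4.        ] [  0.16458385 -23.86519192   4.        ] dia 35.351871303824 mid -6.189256271468082
8 [ 0.08035366 13.68261403  8.        ] [  0.1508336 -20.5623453   8.       ] dia 34.24495933255693 mid -3.439865638271357
11.4 [ 0.07060237 15.54915848 11.4       ] [  0.13914588 -17.75492568  11.4       ] dia 33.30408415697991 mid -1.1028836000541276
14 [ 0.0631455 16.976516  14.       ] [  0.13020821 -15.60807538  14.        ] dia 32.584591375656316 mid 0.6842203115237453
```

>>> {"api": "carry_out", "payload": {"moves": [{"tx":0.1,"ty":-0.002,"tz":0,"twist":0,"fingers":0},{"tx":0.1,"ty":0,"tz":0,"twist":0,"fingers":0},{"tx":0.064,"ty":0,"tz":0.05,"twist":0,"fingers":0},{"tx":0,"ty":0,"tz":0.1,"twist":0,"fingers":0},{"tx":0,"ty":0,"tz":0.06,"twist":0,"fingers":0},{"tx":0,"ty":0,"tz":0,"twist":0,"fingers":0},{"tx":0,"ty":0,"tz":0,"twist":0,"fingers":0},{"tx":0,"ty":0,"tz":0,"twist":0,"fingers":0},{"tx":0,"ty":0,"tz":0,"twist":0,"fingers":0}]}}

```text
clock: 12.6
eef_pos: [521.2, -139.0, 103.5]
tool_rot: [3.14, 0.0, 1.571]
force: [-0.4, 0.4, -1.5]
width: 32.3
gripper_force: 59.7
```

>>> {"api": "carry_out", "payload": {"moves": [{"tx":0,"ty":0,"tz":0.012,"twist":0,"fingers":0},{"tx":0,"ty":0,"tz":0.012,"twist":0,"fingers":0},{"tx":0,"ty":0,"tz":0.012,"twist":0,"fingers":0},{"tx":0,"ty":0,"tz":0.012,"twist":0,"fingers":0},{"tx":0,"ty":0,"tz":0,"twist":0,"fingers":0},{"tx":0,"ty":0,"tz":0,"twist":0,"fingers":0}]}}

```text
clock: 13.35
eef_pos: [520.8, -138.8, 88.4]
tool_rot: [3.142, -0.0, 1.571]
force: [-0.2, -0.4, -0.9]
width: 32.6
gripper_force: 59.7
```

The cap is about 7 mm down over the stud with no side force, so it's well aligned. Pressing on to the balls.

>>> {"api": "carry_out", "payload": {"moves": [{"tx":0,"ty":0,"tz":0.01,"twist":0,"fingers":0},{"tx":0,"ty":0,"tz":0.01,"twist":0,"fingers":0},{"tx":0,"ty":0,"tz":0,"twist":0,"fingers":0},{"tx":0,"ty":0,"tz":0,"twist":0,"fingers":0}]}}

```text
clock: 13.85
eef_pos: [520.9, -137.9, 82.6]
tool_rot: [3.141, -0.001, 1.572]
force: [-1.0, 2.9, 4.4]
width: 32.0
gripper_force: 60.2
```

>>> {"api": "carry_out", "payload": {"moves": [{"tx":0.003,"ty":0,"tz":0.01,"twist":0,"fingers":0},{"tx":0,"ty":0,"tz":0.01,"twist":0,"fingers":0},{"tx":0,"ty":0,"tz":0.01,"twist":0,"fingers":0},{"tx":0,"ty":0,"tz":0,"twist":0,"fingers":0},{"tx":0,"ty":0,"tz":0,"twist":0,"fingers":0}]}}

```text
clock: 14.48
eef_pos: [520.7, -137.8, 76.4]
tool_rot: [3.141, 0.001, 1.571]
force: [-7.3, 3.9, 32.0]
width: 32.2
gripper_force: 64.1
```

```bash
python3 - <<'E'
from h import *
a=cv2.cvtColor(cv2.imread("pics/w4.png"),cv2.COLOR_BGR2GRAY)
w=eyes.get_image("wrist"); b=cv2.cvtColor(w["color"],cv2.COLOR_BGR2GRAY); cv2.imwrite("pics/w5.png",w["color"])
t=a[255:298,280:352]; r=cv2.matchTemplate(b[215:360,260:375],t,cv2.TM_CCOEFF_NORMED); _,v,_,l=cv2.minMaxLoc(r); print("shift",l[0]+260-280,l[1]+215-255,v)
for g in(a,b): print(g[250:345:2,316].tolist())
e=ctrl.read_state()
print(e["eef_pos"],e["force"],e["torque"],e["tool_rot"])
E
```

```text
shift 0 0 0.993682861328125
[80, 81, 102, 79, 102, 81, 106, 113, 110, 115, 114, 114, 113, 113, 115, 115, 115, 111, 111, 116, 117, 113, 114, 112, 110, 111, 111, 113, 114, 116, 115, 112, 110, 111, 113, 112, 113, 115, 113, 112, 114, 128, 145, 143, 144, 141, 142, 146]
[101, 101, 127, 97, 130, 102, 131, 143, 140, 143, 144, 145, 144, 141, 144, 146, 144, 142, 141, 146, 147, 143, 144, 141, 139, 141, 142, 142, 143, 145, 147, 143, 140, 140, 142, 140, 141, 145, 144, 142, 143, 151, 179, 177, 171, 170, 169, 172]
[ 520.72920933 -137.80865688   76.44281981] [-7.29344622  3.61259789 32.48311653] [0.88717796 1.67812043 0.01186604] [3.14100349e+00 5.35213461e-04 1.57076731e+00]
```

The cap hasn't slipped in the grip, its underside is at about 53.8 mm (home is 54), and there is a firm 32 N press. I'll hold that briefly.

>>> {"api": "carry_out", "payload": {"moves": [{"tx":0,"ty":-0.002,"tz":0,"twist":0,"fingers":0},{"tx":0,"ty":0,"tz":0,"twist":0,"fingers":0},{"tx":0,"ty":0,"tz":0,"twist":0,"fingers":0},{"tx":0,"ty":0,"tz":0,"twist":0,"fingers":0},{"tx":0,"ty":0,"tz":0,"twist":0,"fingers":0},{"tx":0,"ty":0,"tz":0,"twist":0,"fingers":0}]}}

```text
clock: 15.28
eef_pos: [520.7, -137.8, 76.4]
tool_rot: [3.14, 0.001, 1.571]
force: [-5.9, 4.4, 31.8]
width: 32.4
gripper_force: 63.8
```

```bash
python3 -c "
from h import *
s=ctrl.read_state(); print(s['eef_pos'],s['force']); print(job.finish_job())"
```

```text
[ 520.69480715 -137.81940843   76.44125286] [-5.92019344  4.36383966 31.82797832]
the job is handed in; nothing more can be done
None
```

The job is handed in after about 15 s of robot time, though no pass/fail result came back: the drawer is out at its stop, and the arm's height reading puts the cap fully home on the stud, still gripped and pressed down with about 32 N.

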